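Squeeze the lure case into the packed tackle rack

TASK

Pick up the loose slim metal lure case that stands on the shelf with its bevelled foot down, and push it foot first, upright, into the narrow gap in the middle of the row of wooden hook boxes in the rack, so that it spreads the boxes apart and stands fully home on the rack floor, square in the row. Do not topple the two boxes on either side of it: they must be left standing in the rack.

Things in the scene. Friction and masses are not known exactly. Their poses are not given: they have to be found in the camera images.
- case_center (a point): Loose slim aluminium lure case standing on the shelf: 50 (x) x 32 (y, thickness) x 120 mm high, 0.25 kg. Its lowest 22 mm taper on both y sides to a flat foot 14 mm thick. Same after a half turn about z. Point: its centre, 60 mm above the foot; z up. Grip it across x, 20 to 40 mm above the centre. Not the thicker square canister (62 mm).
- rack: Fixed open-topped wooden rack, 88 (x) x 234 mm (y); origin: centre of underside, z up. Floor top 10 mm, side walls 26, end walls 60 mm above origin. Inside 72 (x) x 214 mm (y). Four equal boxes in a row along y, two each side of one 16-24 mm gap near the middle, 34 mm spare length besides. Waxed, friction 0.2: a push of a few N spreads the row.
- box_left_center (a point): The box beside the gap on the rack's +y side: a loose waxed wooden hook box, 56 (x) x 40 (y) x 60 mm high, 0.3 kg, its two long top edges bevelled 6 mm in, 8 mm down; slides easily along the rack when pushed sideways. Point: its centre, 30 mm above its underside; z up.
- box_right_center (a point): The box beside the gap on the rack's -y side: a loose waxed wooden hook box, 56 (x) x 40 (y) x 60 mm high, 0.3 kg, its two long top edges bevelled 6 mm in, 8 mm down; slides easily along the rack when pushed sideways. Point: its centre, 30 mm above its underside; z up.
Not all that is in view belongs to the job. What is shaped like the part that bears box_left_center but blue or pink is not meant. What is shaped like the part that bears case_center but turquoise is not meant.

How it is judged:
By the outcome, as a careful person would: the job done as asked, in the order asked, and still so for the second after the job is handed in, with the robot touching nothing.
It also fails if it takes over 32 s, if anything falls off the work surface, if the arm or the gripper's body presses on something with over 40 N, if the wrist force passes 120 N, or if a joint passes its speed limit or range.

ROBOT

A 6-joint arm with a two-finger parallel gripper is mounted at the origin on the work surface. World frame = base frame: x ahead of the robot, y to its left, z up, the work surface at z = 0. Lengths are in m, angles in rad, forces in N, time in s.
With the tool pointing down it reaches from about 0.35 to 0.775 m from the base axis. Payload 5.5 kg.
Tool frame: the origin (TCP) lies at the very end of the fingers, on their centre line; the grasp point (between the pads) lies 19 mm behind it; z points along the fingers, y is the direction in which the jaws open and shut (so a half turn about z gives the same grasp; the last joint's range is limited). The gripper opens to 85 mm and grips with 20 to 120 N. Pads are 22 mm wide; open, the fingers measure 114 mm over their backs; the gripper's body (76 mm by 85 mm) begins 54 mm behind the grasp point. The pads swing forward as they close: fully open they stand 13 mm farther back than shut.
Start: joints at [-1.311, 0.313, 0.046, 1.304, 0, 1.431], TCP at [0.224, -0.53, 0.231] pointing down, gripper open.
Joint ranges: [-2.76, 2.76], [-0.86, 1.69], [-1.03, 1.26], [-2.2, 2.34], [-1.47, 1.5], [-3.14, 3.14]. Speed limits (rad/s): [2.57, 2.57, 3.14, 3.14, 3.14, 3.14].

INTERFACE

Orientations are given as a unit quaternion [w, x, y, z].
In Python, from workcell import get_state, read_camera, hand_in, find_in, silhouettes gives the robot as it stands. The module is installed in compiled form; this text tells all that it offers.
- The arm moves only by the tool send_rows, never from a script. Its argument "deltas" is a list that holds one entry, the list of rows, each a list of 6 numbers: the shift along the world's x, y, z in cm, then the turn, a rotation vector about the world's x, y, z in degrees. In form: [[[dx, dy, dz, wx, wy, wz], ...]]. A call has 1 to 12 rows; each row is the pose to reach, as a shift and turn from the pose commanded when the call began; what a row does not reach only later rows make up. A row lasts 1/10 s, in which the tool goes at most 50 mm and 8.59 degrees, less where a joint would pass 70% of its speed; a pose out of reach is approached as far as the arm can. A call with a gripper value outside its range is refused whole. "jaw" is the opening, from -1 (shut) to 1 (fully open), so that 0 is half open, set as the call begins (left out, the last holds). The fingers move at their own pace and stop on an object; "force" is the grip in N (left out, the last holds). Time passes only in rows, so rows that repeat a pose let the fingers close. It gives the time, the measured TCP pose, the force and the opening at its end, in the units of the state.
- get_state(): the state, without advancing time (a new reading comes with each control period).
- read_camera(name): name is "scene" or "top" or "wrist"; returns a dict with "img" (420x560x3 uint8, red, green, blue), "z_map" (420x560 float32, m along the optical axis (not along the pixel's ray), 0 where there is no reading), "vfov" (degrees; the focal length in pixels is half the picture's height over the tangent of half this angle, whatever the lens; pixels are square), "cx", "cy" (the principal point, pixels), "R" (3x3) and "t" (3): a world point X has camera coordinates R X + t; the wrist camera has in their place "hand_eye" (4x4, takes a point from camera to tool coordinates, whose origin is the TCP and whose axes are the flange's). Camera axes: x right, y down, z forward; pixel columns grow to the right and rows downward; lengths in m; the calibration is good to about 2 mm. A picture is of the moment at which its call begins: read the wrist's pose just before it.
- hand_in(): hands the job in, once; it reports no verdict.
Trained networks look in a picture, given as the dict that the camera call returned (one of the last four; its "shot" number tells which), for a name from the list of things; names that differ only in an ending like _2 or _b are one class to them, and where a whole thing is asked for, a point or a joint stands for the part that bears it (a point fixed in the world has none). Each returns a list of dicts, best first, with "conf" (0 to 1); they miss things now and then, are a little off and sometimes report something else, mostly with a low value. They report only what shows in the picture. A call takes as long as a camera call. They do not tell look-alikes from the thing itself.
- find_in(picture, thing): "box" ([centre column, centre row, width, height] in pixels, round what is visible of it).
- silhouettes(picture, thing): "mask" (420x560 bool, what is visible of it) and "box" ([centre column, centre row, width, height] in pixels, round what is visible of it).
The state is a dict: "clock": time; "joint_pos": joint angles; "qvel": joint speeds; "tau": joint torques, N m; "tcp_pos": TCP position; "orientation": TCP orientation; "wrist_force": force on the tool from outside, world axes, zero at the start; "ft_torque": the same for the moment, N m; "finger_gap": finger opening in m.
Only numpy, scipy, OpenCV 4.12 (cv2) and the standard library are available. Lean on these libraries where they do the work, as an engineer would, in place of code of your own. Each camera call takes 0.05 s, during which the arm holds its last target.

## Working session

There is one attempt and no reset: what is moved stays moved. The work goes in short steps, Python scripts to look and compute and a tool call to move; the robot and the scene stay as the last step left them, time stands still between calls to the robot, and variables do not carry over. Pictures are saved under pics/ and viewed, and the job is handed in when it is done.

Besides the shell and the picture viewer there is one more tool, called after "Call:" as name(argument=value, ...) on one line, values as JSON. send_rows: Moves the arm, as the interface text tells. Its arguments: {"type":"object","properties":{"deltas":{"type":"array","items":{"type":"array","items":{"type":"array","items":{"type":"number"}}}},"jaw":{"type":"number"},"force":{"type":"number"}},"required":["deltas"]}

```bash
mkdir -p pics; cat > h.py <<'E'
import numpy as np,cv2
from workcell import *
def K(p):
    h=p["img"].shape[0]; return (h/2)/np.tan(np.radians(p["vfov"])/2)
def cloud(p,T=None):
    f=K(p);z=p["z_map"];v,u=np.mgrid[0:z.shape[0],0:z.shape[1]]
    P=np.stack([(u-p["cx"])/f*z,(v-p["cy"])/f*z,z],-1)
    if "R" in p: W=(P-np.array(p["t"]))@np.array(p["R"])
    else: W=P@T[:3,:3].T+T[:3,3]
    W[z<=0]=np.nan
    return W
def save(p,n): cv2.imwrite("pics/"+n,cv2.cvtColor(p["img"],cv2.COLOR_RGB2BGR))
E
python3 - <<'E'
from h import *
s=get_state();print(s)
for n in("scene","top"):
    p=read_camera(n);save(p,n+"0.png");np.savez(n+"0.npz",**{k:p[k] for k in("img","z_map","vfov","cx","cy","R","t")})
    W=cloud(p)
    for t in("case_center","rack","box_left_center"):
        for d in silhouettes(p,t):
            m=d["mask"];print(n,t,round(d["conf"],2),np.round(d["box"]),np.round(np.nanmedian(W[m],0),3),np.median(p["img"][m],0))
E
```

```text
{'clock': 0.0, 'joint_pos': array([-1.31060081e+00,  3.13963275e-01,  4.49763025e-02,  1.30362605e+00,
        1.15933972e-06,  1.43118496e+00]), 'qvel': array([-0.00059831, -0.00073925,  0.0007061 ,  0.00092194, -0.00097477,
       -0.00106242]), 'tau': array([ 4.10254434e-04, -4.80616307e+01,  2.98538822e+01,  1.91680470e-02,
       -2.56310642e-05,  8.41636894e-07]), 'tcp_pos': array([ 0.22366268, -0.52914855,  0.23042892]), 'orientation': array([-9.06733073e-04,  9.80085352e-01,  1.98574615e-01, -5.41544363e-05]), 'wrist_force': array([ 0.08653911,  0.19533486, -0.71484058]), 'ft_torque': array([-0.04011551,  0.00644238, -0.03263266]), 'finger_gap': 0.08537203334745773}
scene case_center 0.83 [322. 236.  28.  60.] [0.617 0.144 0.107] [89. 90. 91.]
scene case_center 0.66 [273. 276.  22.  50.] [0.723 0.092 0.119] [  0.  136.5 132. ]
scene case_center 0.55 [326. 295.  32.  56.] [0.715 0.187 0.112] [ 0. 76. 73.]
scene rack 0.89 [204. 196. 118.  63.] [ 0.585 -0.118  0.026] [89. 70. 38.]
scene box_left_center 0.85 [230. 152.  28.  34.] [ 0.432 -0.113  0.045] [10. 39. 93.]
scene box_left_center 0.79 [216. 192.  27.  36.] [ 0.563 -0.083  0.066] [88. 53. 21.]
scene box_left_center 0.72 [194. 256.  39.  43.] [ 0.702 -0.076  0.056] [188.  89. 122.]
top case_center 0.81 [206. 148.  35.  39.] [0.69  0.181 0.119] [  1. 137. 137.]
top case_center 0.8 [258. 147.  26.  41.] [0.695 0.086 0.119] [  0. 138. 138.]
top case_center 0.68 [227. 205.  24.  32.] [0.589 0.14  0.12 ] [169. 174. 180.]
top rack 0.91 [366. 230. 131.  61.] [ 0.546 -0.123  0.026] [134. 113.  71.]
top box_left_center 0.96 [348. 228.  22.  28.] [ 0.546 -0.086  0.069] [104.  68.  31.]
top box_left_center 0.78 [347. 160.  37.  39.] [ 0.687 -0.083  0.059] [169. 101. 132.]
top box_left_center 0.67 [364. 297.  35.  34.] [ 0.421 -0.117  0.059] [ 16.  73. 165.]
```

View pics/scene0.png

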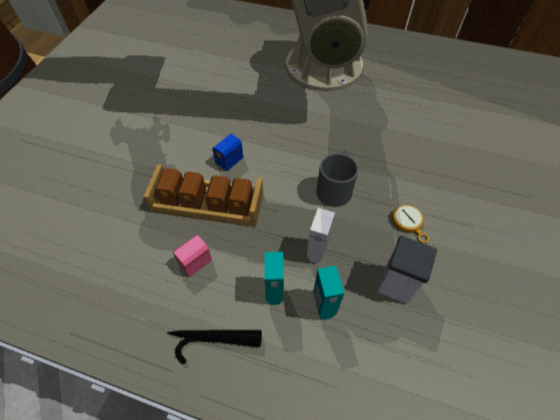

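View pics/top0.png

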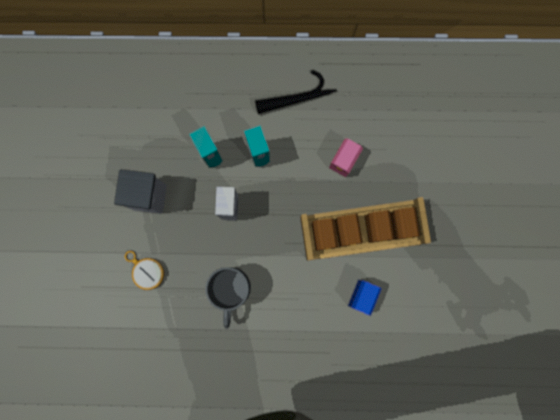

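The wanted case is the bare aluminium one: scene (321,236), top (226,201). Things it could be taken for are the turquoise cases at top (206,147) and (258,146), and the dark square canister at (135,190). Next I'll check it in a close crop and measure.

```bash
python3 - <<'E'
from h import *
p=dict(np.load("top0.npz"));W=cloud(p)
def fit(m,n):
    P=W[m][:,:2].astype(np.float32);r=cv2.minAreaRect(P*1000);print(n,m.sum(),np.round(r[0],1),np.round(r[1],1),round(r[2],1),np.round(np.nanmedian(W[m][:,2]),4))
    return r
v,u=np.mgrid[0:420,0:560]
fit((abs(u-226)<25)&(abs(v-201)<25)&(W[...,2]>.11),"case")
reg=(abs(u-366)<75)&(abs(v-230)<40)
m=reg&(W[...,2]>.008)&(W[...,2]<.1);fit(m,"rack")
m=(reg&(W[...,2]>.0655)).astype(np.uint8)
n,l=cv2.connectedComponents(m)
for i in range(1,n):
    if (l==i).sum()>60: fit(l==i,"box")
m=(reg&(W[...,2]>.05)&(W[...,2]<.0645)).astype(np.uint8)
n,l=cv2.connectedComponents(m)
for i in range(1,n):
    if (l==i).sum()>40: fit(l==i,"end")
im=p["img"][...,::-1]
a=cv2.resize(im[160:250,180:300],None,fx=5,fy=5,interpolation=cv2.INTER_CUBIC)
b=cv2.resize(im[190:270,290:440],None,fx=5,fy=5,interpolation=cv2.INTER_CUBIC)
cv2.imwrite("pics/c1.png",a);cv2.imwrite("pics/c2.png",b)
# points on normal
print(p["R"],p["t"])
E
```

```text
case 511 [592.8 142.8] [32.3 49.5] 88.7 0.1203
rack 5517 [ 551.4 -119.9] [ 88.1 234.7] 8.9 0.0606
box 550 [ 562.7 -197. ] [55.9 38.5] 8.3 0.0701
box 563 [ 556.2 -148.3] [56.4 38.6] 10.2 0.0699
box 551 [548.1 -89.2] [56.1 37.4] 11.3 0.0698
box 552 [539.7 -43.3] [56.2 37.4] 9.6 0.0702
end 314 [ 568.7 -230. ] [87.8 11.6] 8.8 0.0599
end 80 [ 560.3 -179.9] [55.4  6.2] 9.4 0.0612
end 258 [534.1  -9.1] [88.  10.4] 9.0 0.0602
end 65 [ 553.4 -130.6] [56.4  7.8] 13.6 0.0599
end 49 [545.2 -71.2] [54.1  3.5] 10.4 0.0617
[[ 0.0147442  -0.99975558 -0.01647378]
 [-0.99582372 -0.01319764 -0.09033797]
 [ 0.09009848  0.01773694 -0.99577491]] [0.05464101 0.56806185 0.99552769]
```

View pics/c1.png

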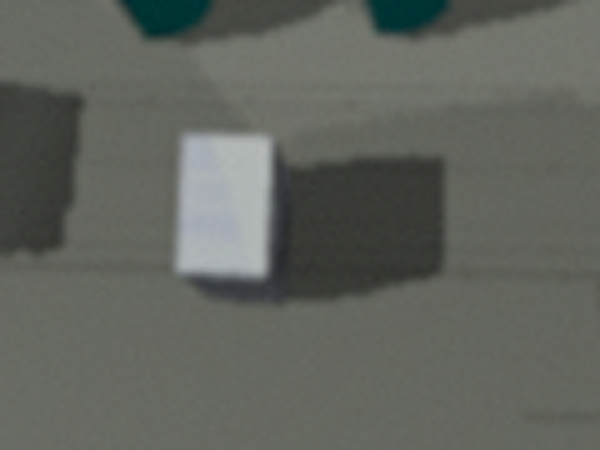

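View pics/c2.png

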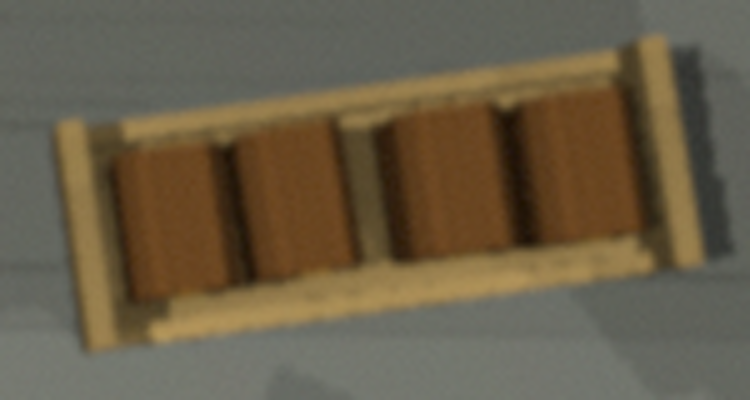

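The crop shows the plain silver case, top face about rows 187–215, cols 216–235, with turquoise corners close by near (220,167). The gap in the row is at about (364,228). Now I'll move above the case, jaws part open to clear the neighbours.

Call:
send_rows(deltas=[[[4.6,8.4,0,0,0,8.2],[9.2,16.8,0,0,0,16.4],[13.8,25.2,0,0,0,24.6],[18.4,33.6,0,0,0,32.8],[23.0,42,0,0,0,41],[27.6,50.5,0,0,0,49.2],[32.2,58.9,0,0,0,57.4],[36.9,67.3,0,0,0,65.6],[36.9,67.3,0,0,0,65.6],[36.9,67.3,0,0,0,65.6],[36.9,67.3,0,0,0,65.6],[36.9,67.3,0,0,0,65.6]]], jaw=0.55)

```text
clock: 1.6
tcp_pos: [0.5129, -0.0015, 0.2316]
orientation: [0.0, 0.716, 0.698, 0.0]
wrist_force: [0.7, -1.0, 0.2]
finger_gap: 0.0662
```

Call:
send_rows(deltas=[[[0,0,0,0,0,0],[0,0,0,0,0,0]]])

```text
clock: 1.8
tcp_pos: [0.5123, -0.0023, 0.2311]
orientation: [-0.0, 0.715, 0.699, -0.0]
wrist_force: [-0.0, -0.5, -0.1]
finger_gap: 0.0662
```

Call:
send_rows(deltas=[[[2,3.6,0,0,0,0],[4,7.2,0,0,0,0],[6,10.8,0,0,0,0],[8.1,14.5,0,0,0,0],[8.1,14.5,0,0,0,0],[8.1,14.5,0,0,0,0]]])

```text
clock: 2.4
tcp_pos: [0.593, 0.1404, 0.2308]
orientation: [-0.0, 0.716, 0.698, -0.001]
wrist_force: [0.6, -0.9, -0.8]
finger_gap: 0.0663
```

```bash
cat >> h.py <<'E'
from scipy.spatial.transform import Rotation as Ro
def tcpT(s):
    q=s["orientation"];T=np.eye(4);T[:3,:3]=Ro.from_quat([q[1],q[2],q[3],q[0]]).as_matrix();T[:3,3]=s["tcp_pos"];return T
E
python3 - <<'E'
from h import *
s=get_state();p=read_camera("wrist");save(p,"w1.png")
W=cloud(p,tcpT(s)@np.array(p["hand_eye"]))
print(s["tcp_pos"],s["orientation"])
d=silhouettes(p,"case_center")
for k in d:
    m=k["mask"];print(round(k["conf"],2),np.round(k["box"]),np.nanmedian(W[m],0))
m=(W[...,2]>.11)&(W[...,2]<.128)&(abs(W[...,0]-.593)<.05)&(abs(W[...,1]-.143)<.035)
r=cv2.minAreaRect((W[m][:,:2]*1000).astype(np.float32));print(r,np.nanmedian(W[m],0))
E
```

```text
[0.59299768 0.14040639 0.23081888] [-1.38979096e-04  7.16454799e-01  6.97633171e-01 -6.79166350e-04]
0.77 [395. 147.  95.  71.] [0.69432184 0.18618991 0.11923605]
0.59 [387. 242.  86.  85.] [0.69873486 0.09490712 0.10946235]
((592.4903564453125, 140.46878051757812), (32.45441436767578, 50.18263626098633), 88.72290802001953) [0.59248279 0.14210453 0.1201827 ]
```

View pics/w1.png

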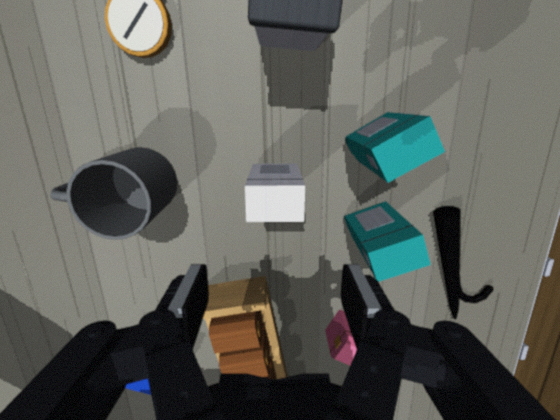

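The wrist view shows the silver case at (275,195), centred between the fingers, with the turquoise cases clear to the right at (395,147) and (387,242). Descending to grip.

Call:
send_rows(deltas=[[[0,0.15,-3,0,0,0],[0,0.15,-6,0,0,0],[0,0.15,-9,0,0,0],[0,0.15,-11.5,0,0,0],[0,0.15,-13.5,0,0,0],[0,0.15,-15,0,0,0],[0,0.15,-16.2,0,0,0],[0,0.15,-16.2,0,0,0]]])

```text
clock: 3.3
tcp_pos: [0.5917, 0.1414, 0.068]
orientation: [-0.001, 0.717, 0.697, -0.001]
wrist_force: [-0.4, -0.5, -0.1]
finger_gap: 0.0662
```

Call:
send_rows(deltas=[[[0,0,0,0,0,0],[0,0,0,0,0,0],[0,0,0,0,0,0],[0,0,0,0,0,0],[0,0,0,0,0,0]]], jaw=-0.2, force=60)

```text
clock: 3.8
tcp_pos: [0.5938, 0.1429, 0.0703]
orientation: [0.001, 0.716, 0.698, 0.001]
wrist_force: [-0.1, -1.6, 5.2]
finger_gap: 0.0495
```

Call:
send_rows(deltas=[[[0,0,2,0,0,0],[0,0,4.5,0,0,0],[0,0,7.5,0,0,0],[0,0,10,0,0,0],[-0.4,-2.6,11,0,0,2],[-1,-6.5,11,0,0,4],[-1.6,-10.4,11,0,0,6],[-2.2,-14.3,11,0,0,8],[-2.8,-18.2,11,0,0,10.2],[-3.4,-22,11,0,0,10.2],[-3.9,-25,11,0,0,10.2],[-4.1,-26.1,11,0,0,10.2]]])

```text
clock: 5.0
tcp_pos: [0.5515, -0.1205, 0.1788]
orientation: [-0.0, 0.653, 0.758, -0.0]
wrist_force: [-0.3, 0.5, -2.8]
finger_gap: 0.0493
```

Call:
send_rows(deltas=[[[0,0,0,0,0,0],[0,0,0,0,0,0],[0,0,0,0,0,0]]])

```text
clock: 5.3
tcp_pos: [0.5522, -0.1166, 0.1792]
orientation: [-0.0, 0.651, 0.759, 0.0]
wrist_force: [0.5, -0.7, -2.0]
finger_gap: 0.0495
```

```bash
python3 - <<'E'
from h import *
s=get_state();print(s["tcp_pos"],s["orientation"],s["wrist_force"],s["finger_gap"])
p=read_camera("scene");save(p,"s2.png");im=p["img"][...,::-1]
cv2.imwrite("pics/s2c.png",cv2.resize(im[60:240,120:320],None,fx=3.5,fy=3.3,interpolation=cv2.INTER_CUBIC))
W=cloud(p);np.savez("s2.npz",W=W)
s=get_state();p=read_camera("wrist");save(p,"w2.png")
E
```

```text
[ 0.55224982 -0.11658178  0.1791527 ] [-3.17032657e-04  6.50727992e-01  7.59310836e-01  1.82374235e-04] [ 0.51297876 -0.65483987 -2.04885789] 0.04954836571830931
```

View pics/s2c.png

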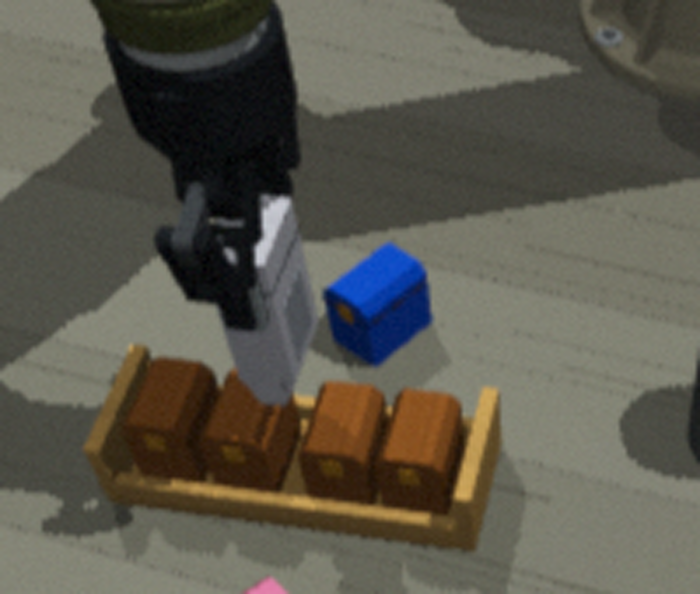

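View pics/w2.png

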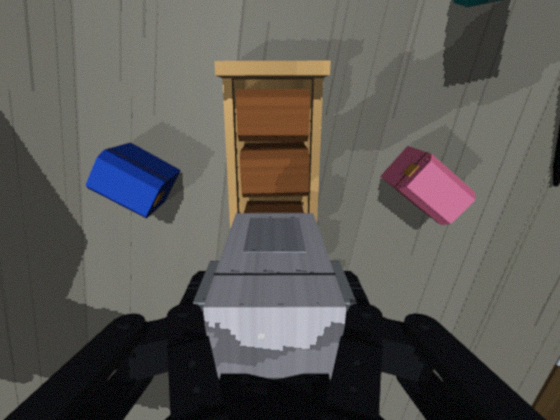

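The scene view shows the case upright in the jaws above the row, and the wrist view shows it parallel to the rack walls. Next I'll measure its offset against the gap in one camera's cloud.

```bash
python3 - <<'E'
from h import *
P=[];p=read_camera("scene");W=cloud(p)
for i in range(3):
    s=get_state();print(s["clock"],s["tcp_pos"]);q=read_camera("top")
W2=cloud(q);save(q,"t2.png")
c=np.array([.5514,-.1199]);a=np.radians(8.9);d=np.array([-np.sin(a),np.cos(a)]);e=np.array([np.cos(a),np.sin(a)])
for n,w in(("scene",W),("top",W2)):
    D=(w[...,:2]-c)@d;E=(w[...,:2]-c)@e;Z=w[...,2]
    b=(abs(D)<.11)&(abs(E)<.026)&(Z>.0685)&(Z<.072)
    h,_=np.histogram(D[b]*1000,np.arange(-110,111,4));print(n,"tops",h)
    for lo,hi in((.115,.13),(.13,.145),(.145,.16),(.16,.175),(.175,.19),(.19,.205),(.205,.22),(.225,.24)):
        m=(Z>lo)&(Z<hi)&(abs(D)<.05)&(abs(E)<.023)
        if m.sum()>5: print(lo,m.sum(),np.round(np.percentile(D[m]*1000,[5,25,50,75,95]),1),np.round(np.percentile(E[m]*1000,[2,98]),1))
E
```

```text
5.45 [ 0.55234384 -0.11677733  0.17929396]
5.5 [ 0.55235244 -0.11694688  0.17932919]
5.55 [ 0.55231238 -0.11715776  0.17934446]
scene tops [ 0  0  0  0 14 36 29 31 26 32 36 28  3  0  0  0 12 28 31 22 19 23 17 21
  4  0  0  0  0  0  0 18 35 37 36 33 34 33 35 10  0  0  1 26 37 32 35 37
 34 37 28  1  0  0  0]
0.13 42 [19.6 19.9 20.3 20.6 20.9] [-21.3  22.3]
0.145 53 [19.9 20.2 20.5 21.  21.3] [-21.9  20.7]
0.16 54 [20.  20.4 20.6 20.8 21.3] [-21.1  20.9]
0.175 67 [19.9 20.3 20.5 20.7 21.1] [-21.1  21.1]
0.19 63 [19.6 20.  20.2 20.4 20.7] [-22.6  21.4]
0.205 71 [19.6 19.8 20.1 20.4 20.7] [-20.7  22.4]
0.225 142 [-1.8 11.6 15.4 18.3 20.1] [-22.7  22.2]
top tops [ 0  0  0  0  0  0  0  0  0  0  0  0  0  0  0  0  0  0  0  0  0  0  0  0
  0  0  0  0  0  0  2 28 37 39 33 37 40 42 32  9  0  0  8 35 41 46 41 39
 39 37 34  1  0  0  0]
0.13 28 [18.8 19.  19.2 19.5 19.8] [-20.5  21.8]
0.145 41 [18.8 19.2 19.5 19.7 20. ] [-22.  22.]
0.16 42 [18.9 19.3 19.5 19.7 19.9] [-21.   20.8]
0.175 51 [18.6 19.1 19.3 19.6 20.2] [-21.9  21.2]
0.19 32 [18.7 18.9 19.1 19.4 19.6] [-22.   21.9]
0.205 15 [18.8 18.9 19.  19.4 19.7] [-22.3  -9.5]
0.225 7 [17.8 18.3 19.  19.2 19.4] [-21.7 -17. ]
```

Call:
send_rows(deltas=[[[0,0,0,0,0,0],[0,0,0,0,0,0],[0,0,0,0,0,0]]])

```text
clock: 5.9
tcp_pos: [0.5521, -0.118, 0.1793]
orientation: [0.0, 0.651, 0.759, 0.0]
wrist_force: [-0.3, 0.1, -2.0]
finger_gap: 0.0493
```

```bash
cat > m.py <<'E'
from h import *
c=np.array([.5514,-.1199]);a=np.radians(8.9);d=np.array([-np.sin(a),np.cos(a)]);e=np.array([np.cos(a),np.sin(a)])
s=get_state();print(s["clock"],s["tcp_pos"],s["wrist_force"])
t=s["tcp_pos"][:2]-c;print("tcp D,E",t@d*1000,t@e*1000)
for n in("scene","top"):
    p=read_camera(n);w=cloud(p)
    D=(w[...,:2]-c)@d*1000;E=(w[...,:2]-c)@e*1000;Z=w[...,2]
    m=(Z>.13)&(Z<.2)&(abs(D)<50)&(abs(E)<23)
    A=np.polyfit(E[m],D[m],1);B=np.polyfit(Z[m]*1000,D[m],1)
    print(n,"case centre D",np.median(D[m])-16,"yaw rel",np.degrees(np.arctan(A[0])),"tilt",np.degrees(np.arctan(B[0])))
E
python3 m.py
```

```text
5.9 [ 0.55214931 -0.1180252   0.17934486] [-0.25710209  0.09994498 -2.03850267]
tcp D,E 1.7362975126888274 1.0303346518011842
scene case centre D 2.988315669856693 yaw rel -0.0407033235921265 tilt -0.1772155399768015
top case centre D 2.4819515335267575 yaw rel -0.02423361551593914 tilt -0.08462289710668038
```

Call:
send_rows(deltas=[[[0.03,-0.16,-0.8,0,0,0],[0.03,-0.16,-1.6,0,0,0],[0.03,-0.16,-2.4,0,0,0],[0.03,-0.16,-3.0,0,0,0],[0.03,-0.16,-3.5,0,0,0],[0.03,-0.16,-3.5,0,0,0],[0.03,-0.16,-3.5,0,0,0]]], force=100)

```text
clock: 6.7
tcp_pos: [0.5524, -0.1196, 0.1443]
orientation: [-0.0, 0.651, 0.759, -0.0]
wrist_force: [-0.3, 0.3, -1.8]
finger_gap: 0.0491
```

```bash
python3 m.py; python3 - <<'E'
from h import *
p=read_camera("scene");im=p["img"][...,::-1]
cv2.imwrite("pics/s3c.png",cv2.resize(im[60:240,120:320],None,fx=3.5,fy=3.3,interpolation=cv2.INTER_CUBIC))
E
```

```text
6.7 [ 0.5524352  -0.11959885  0.14426952] [-0.27283687  0.34948471 -1.7567833 ]
tcp D,E 0.13736835274665246 1.0693229713930748
scene case centre D 1.0595404215931588 yaw rel 1.4134255973638015 tilt -6.726279347453438
top case centre D 0.7208510490515607 yaw rel 0.2711350456586504 tilt -0.5042407768608086
```

View pics/s3c.png

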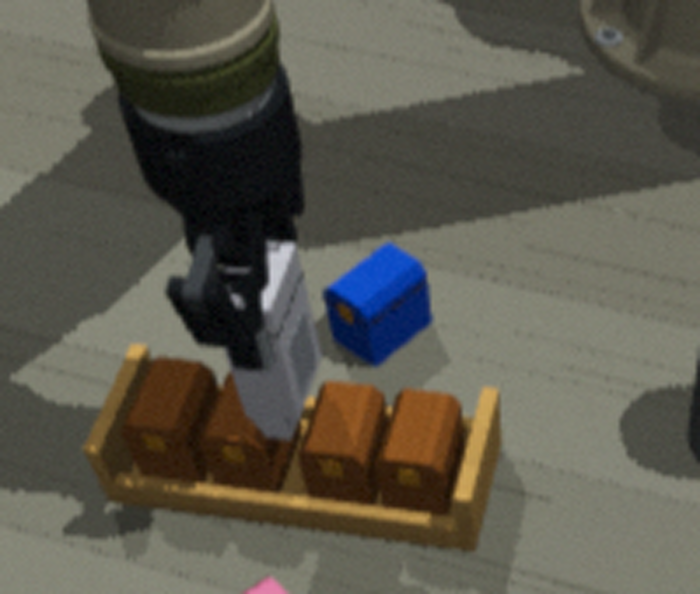

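The foot sits just above the gap, centred to within about 1 mm (the scene camera's 6.7° tilt comes from top-face and finger points at the lower height; the top camera gives 0.5°). Pushing in.

Call:
send_rows(deltas=[[[0,0,-0.4,0,0,0],[0,0,-0.8,0,0,0],[0,0,-1.2,0,0,0],[0,0,-1.6,0,0,0],[0,0,-2.0,0,0,0],[0,0,-2.4,0,0,0],[0,0,-2.8,0,0,0],[0,0,-3.2,0,0,0]]])

```text
clock: 7.65
tcp_pos: [0.5525, -0.1196, 0.112]
orientation: [0.0, 0.651, 0.759, 0.0]
wrist_force: [0.0, -0.2, -2.1]
finger_gap: 0.049
```

```bash
python3 m.py; python3 - <<'E'
from h import *
p=read_camera("scene");im=p["img"][...,::-1]
cv2.imwrite("pics/s4c.png",cv2.resize(im[60:240,120:320],None,fx=3.5,fy=3.3,interpolation=cv2.INTER_CUBIC))
E
```

```text
7.65 [ 0.55248309 -0.11960356  0.11202834] [ 0.0136293  -0.19953282 -2.13230752]
tcp D,E 0.12530470064132754 1.1159148616447536
scene case centre D 0.5766477352604937 yaw rel -2.3382176040975757 tilt -3.3939219460471803
top case centre D 1.0143340515886976 yaw rel 1.238390118490082 tilt 0.17643823756583712
```

View pics/s4c.png

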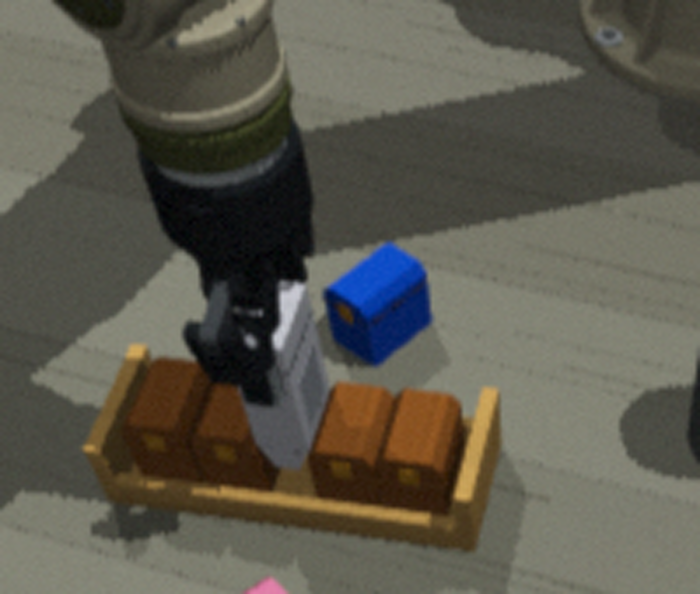

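The boxes have spread and stay upright. Down the rest, slowly at the end.

Call:
send_rows(deltas=[[[0,0,-0.4,0,0,0],[0,0,-0.8,0,0,0],[0,0,-1.2,0,0,0],[0,0,-1.6,0,0,0],[0,0,-2.0,0,0,0],[0,0,-2.4,0,0,0],[0,0,-2.7,0,0,0],[0,0,-2.9,0,0,0],[0,0,-3.0,0,0,0],[0,0,-3.1,0,0,0],[0,0,-3.1,0,0,0]]])

```text
clock: 8.9
tcp_pos: [0.5525, -0.1196, 0.0813]
orientation: [0.0, 0.651, 0.759, 0.0]
wrist_force: [0.3, 0.1, -2.4]
finger_gap: 0.0494
```

Call:
send_rows(deltas=[[[0,0,-0.1,0,0,0],[0,0,-0.2,0,0,0],[0,0,-0.2,0,0,0]]])

```text
clock: 9.2
tcp_pos: [0.5532, -0.1198, 0.0804]
orientation: [0.001, 0.651, 0.759, 0.0]
wrist_force: [0.0, 0.3, 4.2]
finger_gap: 0.0491
```

Call:
send_rows(deltas=[[[0,0,-0.1,0,0,0],[0,0,-0.1,0,0,0]]])

```text
clock: 9.4
tcp_pos: [0.5535, -0.1199, 0.0804]
orientation: [0.001, 0.651, 0.759, 0.001]
wrist_force: [-2.4, 0.8, 10.7]
finger_gap: 0.0488
```

```bash
python3 - <<'E'
from h import *
s=get_state();print(s["tcp_pos"],s["wrist_force"])
p=read_camera("scene");im=p["img"][...,::-1]
W=cloud(p);m=(abs(W[...,0]-.5525)<.03)&(abs(W[...,1]+.119)<.03)&(W[...,2]>.12)&(W[...,2]<.137);print(np.percentile(W[m][:,2],[25,50,75]),np.histogram(W[m][:,2],np.arange(.12,.138,.002)))
cv2.imwrite("pics/s5c.png",cv2.resize(im[60:240,120:320],None,fx=3.5,fy=3.3,interpolation=cv2.INTER_CUBIC))
E
```

```text
[ 0.55349853 -0.11989881  0.08041216] [-2.37973323  0.78819462 10.6915978 ]
[0.12800198 0.12992927 0.13091138] (array([10,  6, 10, 15, 47, 61,  8,  5,  2]), array([0.12 , 0.122, 0.124, 0.126, 0.128, 0.13 , 0.132, 0.134, 0.136,
       0.138]))
```

View pics/s5c.png

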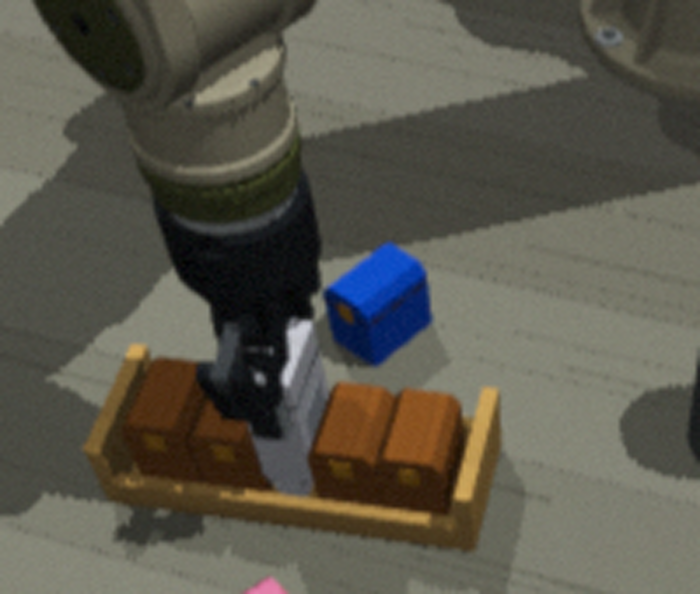

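The top face is at z = 0.130 and the floor pushes back, so it is home. Easing the preload, opening and backing out.

Call:
send_rows(deltas=[[[0,0,0.15,0,0,0],[0,0,0.15,0,0,0]]])

```text
clock: 9.65
tcp_pos: [0.5528, -0.1197, 0.0804]
orientation: [0.001, 0.651, 0.759, 0.0]
wrist_force: [-0.9, 0.8, 5.5]
finger_gap: 0.0493
```

Call:
send_rows(deltas=[[[0,0,0,0,0,0],[0,0,0,0,0,0],[0,0,0,0,0,0],[0,0,0,0,0,0],[0,0,0,0,0,0]]], jaw=0.6)

```text
clock: 10.15
tcp_pos: [0.5524, -0.1196, 0.0796]
orientation: [-0.0, 0.651, 0.759, -0.0]
wrist_force: [-0.1, 0.5, 0.3]
finger_gap: 0.0685
```

Call:
send_rows(deltas=[[[0,0,0.5,0,0,0],[0,0,1.5,0,0,0],[0,0,3,0,0,0],[0,0,5,0,0,0],[0,0,7.5,0,0,0],[0,0,10,0,0,0],[0,0,12.5,0,0,0],[0,0,15,0,0,0],[0,4,15,0,0,0],[0,8,15,0,0,0],[0,12,15,0,0,0],[0,16,15,0,0,0]]])

```text
clock: 11.35
tcp_pos: [0.5525, 0.0417, 0.2311]
orientation: [0.001, 0.652, 0.759, 0.001]
wrist_force: [1.0, 0.0, 0.5]
finger_gap: 0.0684
```

```bash
python3 - <<'E'
from h import *
c=np.array([.5514,-.1199]);a=np.radians(8.9);d=np.array([-np.sin(a),np.cos(a)]);e=np.array([np.cos(a),np.sin(a)])
p=read_camera("top");save(p,"t6.png");w=cloud(p)
D=(w[...,:2]-c)@d*1000;E=(w[...,:2]-c)@e*1000;Z=w[...,2]
for n,lo,hi in(("case",.124,.14),("boxes",.0655,.075)):
    m=((Z>lo)&(Z<hi)&(abs(D)<110)&(abs(E)<40)).astype(np.uint8);k,l=cv2.connectedComponents(m)
    for i in range(1,k):
        q=l==i
        if q.sum()>60: print(n,cv2.minAreaRect(np.stack([E[q],D[q]],-1).astype(np.float32)),np.median(Z[q]),np.percentile(Z[q],[5,95]))
p=read_camera("scene");im=p["img"][...,::-1]
cv2.imwrite("pics/s6c.png",cv2.resize(im[60:240,120:320],None,fx=3.5,fy=3.3,interpolation=cv2.INTER_CUBIC))
E
```

```text
case ((1.167276382446289, 0.7557506561279297), (32.627464294433594, 50.06718444824219), 89.80236053466797) 0.1303038032760086 [0.1273742 0.1331927]
boxes ((-0.8314323425292969, -77.37540435791016), (38.6702766418457, 56.31515884399414), 88.38031768798828) 0.06978044448683941 [0.0665639  0.07265692]
boxes ((0.35772132873535156, -37.4429931640625), (35.331153869628906, 56.92687225341797), 86.61380004882812) 0.06998796370652363 [0.0669325  0.07306911]
boxes ((-0.6121635437011719, 22.542335510253906), (22.432682037353516, 57.52499771118164), 75.5350570678711) 0.06976121328994805 [0.06630752 0.07300835]
```

View pics/s6c.png

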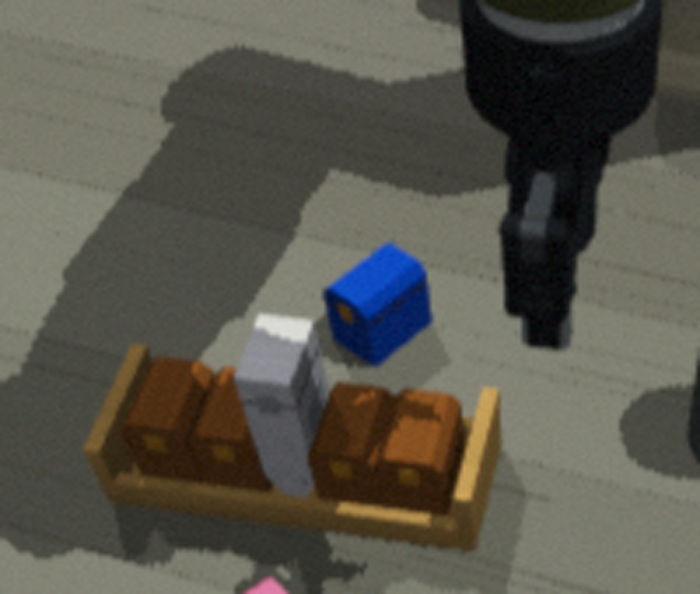

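The case stands home, upright and square: its top is at z = 0.130 and its yaw is within 0.2° of the rack. All four boxes are standing, and the robot is clear.

```bash
python3 -c "
from workcell import *
print(hand_in())"
```

```text
the job is handed in; nothing more can be done
None
```

I gripped the silver lure case across x, carried it over the gap and pushed it foot first between the boxes. Once it stood on the rack floor I let go and moved the arm clear, at about 11.4 s of the 32 s allowed. I then handed the job in; it reports no verdict.

**Last checks, after release:**
- **Case:** its top is at z = 0.130, which is floor height plus 120 mm. It is square to the rack within about 0.2° and about 1 mm off the rack's centre.
- **Boxes:** all four look upright in the scene picture. The top camera put three box tops at z = 0.070. The arm partly hid the +y side, so the box there was only partly measured and the outermost not at all.
- **Forces:** the highest wrist reading at the end of any move was about 11 N, when the case pressed on the floor.

**Disagreement:** part way down, the scene-camera fit showed a false tilt of 3–7°, probably because finger and top-face points got into it. The top camera at the same moments gave 0.5° or less.

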